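Release and lift off the rinse tank's pressure cap

ROBOT

A 6-joint arm with a two-finger parallel gripper is mounted at the origin on the work surface. World frame = base frame: x ahead of the robot, y to its left, z up, the work surface at z = 0. Lengths are in m, angles in rad, forces in N, time in s.
With the tool pointing down it reaches from about 0.15 to 0.775 m from the base axis. Payload 6.1 kg.
Tool frame: the origin (TCP) lies midway between the tips of the shut fingers; the grasp point (between the pads) lies 19 mm behind it (env.grasp_offset is the distance from the TCP to the grasp point, in m); x points along the fingers, y is the direction in which the jaws open and shut, and the axes are right-handed (so a half turn about x gives the same grasp; the last joint's range is limited). The gripper opens to 85 mm and grips with 20 to 120 N. Pads are 22 mm wide; open, the fingers measure 114 mm over their backs; the gripper's body (76 mm by 85 mm) begins 54 mm behind the grasp point. The pads swing forward as they close: fully open they stand 13 mm farther back than shut.
Start: joints at [-1.155, 0.126, -0.04, 1.405, 0, 1.571], TCP at [0.212, -0.48, 0.231] pointing down, gripper open.
Joint ranges: [-2.72, 2.72], [-0.95, 1.95], [-1.27, 1.35], [-1.78, 2.02], [-1.46, 1.47], [-3.14, 3.14]. Speed limits (rad/s): [2.39, 2.39, 3.01, 3.14, 3.14, 3.14].

INTERFACE

Orientations are given as a rotation vector (axis times angle).
In Python, from workcell import env gives the robot as it stands. The module is installed in compiled form; this text tells all that it offers.
- The arm moves only by the tool apply_moves, never from a script. Its argument "targets" is a list of rows, each an object of numbers: "gripper": the opening, from -1 (shut) to 1 (fully open); "x", "y", "z": the shift along the tool's x, y, z in m; "rx", "ry", "rz": the turn, a rotation vector about the tool's x, y, z in degrees. A call has 1 to 20 rows; each row shifts and turns the pose as measured when the row begins, along the tool's axes as they then stand; what a row does not reach is not made up. A row lasts 1/8 s, in which the tool goes at most 62.5 mm and 10.7 degrees, less where a joint would pass 70% of its speed; a pose out of reach is approached as far as the arm can. A call is refused whole if a number of a shift passes 0.0625 or a number of a turn 10.7, either way. A call with a gripper value outside its range is refused whole. The fingers move at their own pace and stop on an object; "squeeze" is the grip in N (left out, the last holds). Time passes only in rows, so rows that do not move let the fingers close. It gives the time, the measured TCP pose, the force and the opening at its end, in the units of the state.
- env.read_state(): the state, without advancing time (a new reading comes with each control period).
- env.snapshot(name): name is "side" or "top"; returns a dict with "color" (420x560x3 uint8, blue, green, red), "fx", "fy", "cx", "cy" (pixels), "view" (4x4, takes a point from world to camera coordinates). Camera axes: x right, y down, z forward; pixel columns grow to the right and rows downward; lengths in m; the calibration is good to about 2 mm. A picture is of the moment at which its call begins. There is no depth.
- env.finish_job(): hands the job in, once; it reports no verdict.
The state is a dict: "clock": time; "qpos": joint angles; "joint_vel": joint speeds; "joint_efforts": joint torques, N m; "eef_pos": TCP position; "orientation": TCP orientation; "contact_force": force on the tool from outside, world axes, zero at the start; "ft_torque": the same for the moment, N m; "opening": finger opening in m.
Only numpy, scipy, OpenCV 4.12 (cv2) and the standard library are available. Lean on these libraries where they do the work, as an engineer would, in place of code of your own. Each camera call takes 0.05 s, during which the arm holds its last target. There are 200 camera calls.

TASK

Open the steel rinse tank: turn its pressure cap anticlockwise until you feel it come up against the first stop, without forcing it, then press the cap down against its spring and turn it past the stop to the release notches. Lift the cap off and set it down gently, plug down and bar up, inside the shallow steel tray, and leave it there; leave the other things on the bench where they are.

Things in the scene. Friction and masses are not known exactly. Their poses are not given: they have to be found in the camera images.
- tank: squat round pressure tank of bright steel, 184 mm across, fixed, with an upright filler neck in the middle of its top. Origin at the centre of its underside on the bench, on the axis of neck and cap; z up. A small gauge, top 138 mm above the bench, sits on the shoulder at tank -x, a brass valve stub, 120 mm high, at tank x 40, y 58 mm. A positive turn about z is anticlockwise seen from above
- neck_top (a point): point on the neck's axis level with the top of its flange, 138 mm above the bench. The neck is 80 mm across; its flange is 5 mm thick (underside 133 mm above the bench) and has an opening 54 mm wide with two notches at tank +x and -x, about 17 mm wide at the opening: only there do the cap's lugs pass up through the flange
- notch (a point): middle of the notch at tank +x, 34 mm out from the neck's axis, level with the flange's top. The cap releases when its x axis lies along the tank's x axis, within 5 deg: there the spring lifts it about 6 mm and it comes straight up and out. A hard end stop halts it about 5 deg past that
- cap: the pressure cap, loose, about 160 g. Steel plug 50 mm across, 17 mm tall, with two lugs at its foot along cap +x and -x (8 mm wide, 5 mm thick, out to 32 mm); black disc on it 72 mm across, 17 to 25 mm above the origin, an ear over each lug; straight bar grip on top. Origin: centre of the plug's underside, z up, 128 mm above the bench while locked. Same when turned half round
- cap_grip (a point): centre of the cap's bar grip, on its axis 37 mm above the cap's origin. The bar is 56 mm long along cap x, 14 mm wide along cap y, 24 mm tall (25 to 49 mm above the origin). At the start the cap's x axis is 72 to 80 deg clockwise of the tank's x axis. A sprung seat pushes the cap up with 6 N, and 0.6 N more per mm pressed; turning it takes about 0.05 to 0.2 N m
- stop: the first stop: two rigid teeth, 3 mm deep, hidden under the flange. This frame is only the neck's axis at the flange's underside; it does NOT tell where the teeth are. They halt the cap with its x axis somewhere 36 to 56 deg short of the tank's. Load them with 30 N at most (0.9 N m). Cap pressed 4 to 6 mm passes below (it bottoms at 7); keep it pressed for 26 deg past the stop
- tray: shallow open steel tray, fixed, 170 mm (tray x) by 150 mm (tray y), 18 mm high, walls and floor 4 mm thick. Origin at the centre of its underside
- reagent: bystander: round amber bottle, 60 mm across, 95 mm tall; origin under its centre
- dropper: bystander: small amber bottle, 28 mm across, 70 mm tall; origin under its centre
- slide_carton: bystander: small white carton, 50 x 40 x 25 mm; origin under its centre
- slide_box: bystander: flat black box, 80 x 130 x 35 mm; origin under its centre
- beaker: bystander: glass beaker, 64 mm across, 80 mm tall; origin under its centre
- wash_bottle: bystander: white bottle, 66 mm across, 150 mm tall; origin under its centre
- driver: bystander: screwdriver lying on the bench; origin under its middle
Mind the look-alikes: they are no part of the job. What is shaped like the cap but green, purple or yellow is not meant.

How it is judged:
On the way, in this order (a step that is already met when the one before it is completed fails the run):
1. the cap, not pressed down (less than 1.5 mm), rests against the first stop with a felt load (over 3 N) (contact force between cap and stop above 3 N and z of cap in the frame of tank above 0.1265 m), for 0.1 s.
2. the cap, still in the neck, has been turned past the stop to the release notches (its x axis within 8 deg of the tank's) (angle between the x axis of cap and the x axis of tank, either way round below 0.14 rad and horizontal distance between cap and tank below 0.006 m and z of cap in the frame of tank below 0.138 m), for 0.05 s.
3. the cap is lifted clear of the neck (z of cap in the frame of tank above 0.15 m), for 0.05 s.
At the end, for the whole second after the job is handed in: the cap stands at rest inside the tray, plug down on the tray's floor (its origin within 55 mm of the tray's centre along tray x and 45 mm along tray y, less than 9 mm above the tray's underside), upright within 7 deg, and released (x of cap in the frame of tray between -0.055 and 0.055 m and y of cap in the frame of tray between -0.045 and 0.045 m and z of cap in the frame of tray between 0 and 0.009 m and angle between cap's own z axis and vertical below 0.12 rad and linear speed of cap below 0.02 m/s); the robot touches nothing.
It fails at once if the first stop is forced (over 30 N on its teeth) (contact force between cap and stop above 30 N).
It fails at once if the cap is rammed against the tank (over 80 N) (contact force between cap and tank above 80 N).
It fails at once if the cap is dropped or slammed into the tray (still moving faster than 0.4 m/s within 8 mm of its floor) (horizontal distance between cap and tray below 0.09 m and z of cap in the frame of tray below 0.012 m and linear speed of cap above 0.4 m/s).
It fails at once if another thing on the bench is moved by more than 20 mm (distance of any of reagent, dropper, slide_carton, slide_box, beaker, wash_bottle, driver from where it was at the start of the episode above 0.02 m).
It also fails if it takes over 67 s, if anything falls off the work surface, if the arm or the gripper's body presses on something with over 40 N, if the wrist force passes 120 N, or if a joint passes its speed limit or range.

## Working session

There is one attempt and no reset: what is moved stays moved. The work goes in short steps, Python scripts to look and compute and a tool call to move; the robot and the scene stay as the last step left them, time stands still between calls to the robot, and variables do not carry over. Pictures are saved under pics/ and viewed, about 8 in all and at most 12, crops included, and the job is handed in when it is done.

Besides the shell and the picture viewer there is one more tool, called after ">>>" as a command line: name --argument value ..., lists and objects as JSON in quotes. apply_moves: Moves the arm, as the interface text tells. Its arguments: {"type":"object","properties":{"targets":{"type":"array","items":{"type":"object","properties":{"gripper":{"type":"number"},"x":{"type":"number"},"y":{"type":"number"},"z":{"type":"number"},"rx":{"type":"number"},"ry":{"type":"number"},"rz":{"type":"number"}}}},"squeeze":{"type":"number"}},"required":["targets"]}

```bash
mkdir -p pics; python3 - <<'E'
from workcell import env
import cv2,pickle
s=env.read_state()
for k,v in s.items(): print(k,v)
for n in ("top","side"):
    d=env.snapshot(n); cv2.imwrite(f"pics/{n}0.png",d["color"]); pickle.dump(d,open(f"pics/{n}0.pkl","wb"))
    print(n,d["fx"],d["fy"],d["cx"],d["cy"]); print(d["view"])
E
```

```text
clock 0.0
qpos [-1.15500053e+00  1.26387698e-01 -4.06150432e-02  1.40536129e+00
 -3.87091600e-05  1.57081776e+00]
joint_vel [ 0.00010356  0.00043047 -0.00016361  0.001124    0.00029584 -0.00017697]
joint_efforts [-6.38071867e-06 -4.35916185e+01  3.52921414e+01  1.73143245e-02
  6.55737881e-05  7.81335210e-07]
eef_pos [ 0.2118876  -0.47991218  0.23052119]
orientation [ 1.99250389  0.42191973 -1.9932401 ]
contact_force [ 0.04766849  0.61363232 -0.21665075]
ft_torque [ 0.01707577 -0.03536443  0.00616401]
opening 0.08539080835264407
top 408.8204875839487 408.8204875839487 282.134181393961 213.7796577339293
[[-0.0190715  -0.99980325  0.0054533  -0.01908015]
 [-0.98718174  0.01796576 -0.15858578  0.55260974]
 [ 0.15845661 -0.00840786 -0.98733014  0.93556159]
 [ 0.          0.          0.          1.        ]]
side 391.1672018727077 391.1672018727077 276.6757351228677 209.36108382934842
[[-0.98077251 -0.19483069 -0.011238    0.53319658]
 [-0.12547736  0.67365934 -0.72831211  0.15885523]
 [ 0.14946813 -0.71289838 -0.6851534   1.03772466]
 [ 0.          0.          0.          1.        ]]
```

View pics/top0.png

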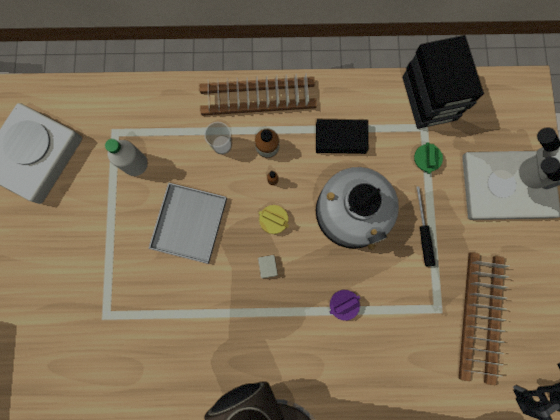

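View pics/side0.png

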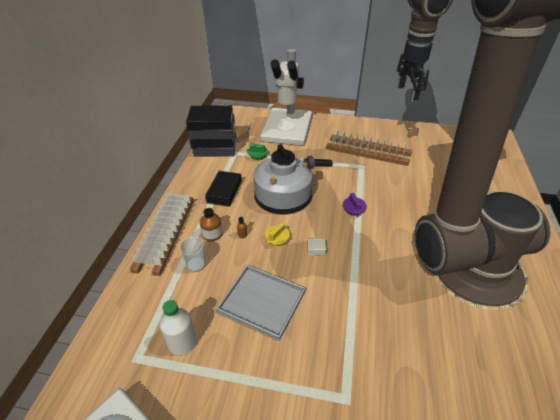

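Top view: the tank with the black cap is at about (360,203). The look-alikes are green (429,157), yellow (273,219) and purple (345,305). Only the cap on the tank's neck is black, so that is the one meant. The tray is at (190,223). I'll confirm in an enlarged crop.

```bash
python3 - <<'E'
import cv2,numpy as np
t=cv2.imread("pics/top0.png");s=cv2.imread("pics/side0.png")
a=cv2.resize(t[157:257,307:407],None,fx=4,fy=4,interpolation=cv2.INTER_CUBIC)
b=cv2.resize(s[130:230,240:340],None,fx=4,fy=4,interpolation=cv2.INTER_CUBIC)
c=cv2.resize(t[175:275,140:240],None,fx=2,fy=2,interpolation=cv2.INTER_CUBIC)
im=np.zeros((600,800,3),np.uint8); im[:400,:400]=a; im[:400,400:]=b; im[400:,:200]=c
im=np.clip(im.astype(float)*1.0,0,255)
im=(255*(im/255)**0.55).astype(np.uint8)
cv2.imwrite("pics/crop1.png",im)
E
```

```text
(no output)
```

View pics/crop1.png

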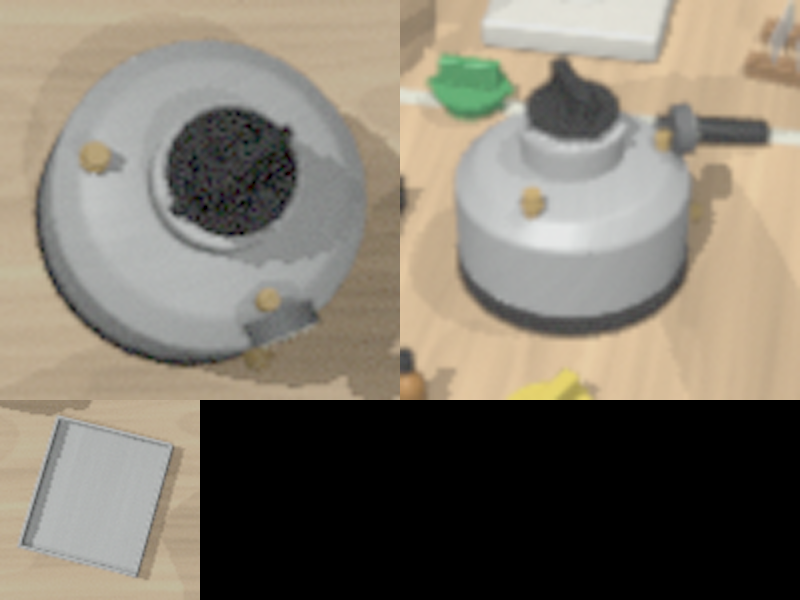

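The crop confirms the cap. The black disc is centred at about top (365,200), with its ears at (379,189.5) and (352,209). The valve is at (331,196), the gauge at (378,236), and the tray corners are clear.

```bash
cat > h.py <<'E'
import numpy as np,pickle,cv2
def P(d,uv,z):
    V=d["view"];R=V[:3,:3];t=V[:3,3];o=-R.T@t
    r=R.T@np.array([(uv[0]-d["cx"])/d["fx"],(uv[1]-d["cy"])/d["fy"],1.])
    return o+r*(z-o[2])/r[2]
def J(d,p):
    c=d["view"][:3,:3]@np.asarray(p)+d["view"][:3,3]
    return np.array([d["fx"]*c[0]/c[2]+d["cx"],d["fy"]*c[1]/c[2]+d["cy"]])
def load(n): return pickle.load(open(f"pics/{n}.pkl","rb"))
E
python3 - <<'E'
from h import *
from scipy.spatial.transform import Rotation as Ro
np.set_printoptions(precision=4,suppress=True)
t=load("top0");s=load("side0")
f=lambda x,y:(x/4+307-.4,y/4+157-.4)
c=P(t,f(233,172),.153);print("disc",c)
e1,e2=P(t,f(288,130),.149),P(t,f(180,207),.149);v=e1-e2;print("ears",e1,e2,(e1+e2)/2,np.linalg.norm(v),np.degrees(np.arctan2(v[1],v[0])))
g=lambda x,y:((x-400)/4+240-.4,y/4+130-.4)
print("disc side",P(s,g(573,110),.153))
va=P(t,f(96,153),.12)-c;ga=P(t,f(283,322),.128)-c
for n,q in(("valve",va),("gauge",ga)):print(n,q,np.hypot(*q[:2]),np.degrees(np.arctan2(q[1],q[0])))
C=np.array([P(t,q,.018) for q in[(170,184),(226.5,197),(210,263),(151.5,247.5)]])
print("tray",C,C.mean(0),[np.linalg.norm(C[i]-C[i-1]) for i in range(4)])
for n,(x,y,z) in dict(reagent=(267,150,0),dropper=(272,180,.0),carton=(267,268,0),beaker=(220,147,0),yellow=(273,219,.02),wash=(133,168,0),sbox=(342,138,.03)).items():print(n,P(t,(x,y),z))
import workcell
st=workcell.env.read_state();print(Ro.from_rotvec(st["orientation"]).as_matrix())
E
```

```text
disc [ 0.5622 -0.2061  0.153 ]
ears [ 0.5855 -0.2379  0.149 ] [ 0.5444 -0.1776  0.149 ] [ 0.565  -0.2077  0.149 ] 0.0730065120059889 -55.71514976924449
disc side [ 0.562 -0.195  0.153]
valve [ 0.0185  0.0687 -0.033 ] 0.07111764982815778 74.92890268579885
gauge [-0.0786 -0.0283 -0.025 ] 0.0834996661063686 -160.17952760152662
tray [[0.6364 0.2478 0.018 ]
 [0.6009 0.1073 0.018 ]
 [0.4393 0.1467 0.018 ]
 [0.4793 0.2887 0.018 ]] [0.539  0.1976 0.018 ] [np.float64(0.16233947574720858), np.float64(0.14485873183262696), np.float64(0.16635970726014168), np.float64(0.14755796488690262)]
reagent [0.7259 0.006  0.    ]
dropper [ 0.6466 -0.0057  0.    ]
carton [0.4252 0.0099 0.    ]
beaker [0.736  0.1267 0.    ]
yellow [ 0.5435 -0.007   0.02  ]
wash [0.6842 0.3477 0.    ]
sbox [ 0.7442 -0.1833  0.03  ]
[[-0.0006  0.4039 -0.9148]
 [ 0.0014 -0.9148 -0.4039]
 [-1.     -0.0015 -0.    ]]
```

```bash
cat >> h.py <<'E'
def sil(d,x,y,th,z0,S=4):
    m=np.zeros((420*S,560*S),np.uint8);c,s=np.cos(th),np.sin(th)
    def hull(pts):
        q=[(J(d,(x+c*a-s*b,y+s*a+c*b,z0+h))+.5)*S for a,b,h in pts]
        cv2.fillConvexPoly(m,cv2.convexHull(np.array(q,np.float32)).astype(np.int32),1)
    A=np.linspace(0,2*np.pi,40)
    hull([(.036*np.cos(a),.036*np.sin(a),h) for a in A for h in(.017,.025)])
    hull([(a,b,h) for a in(-.028,.028) for b in(-.007,.007) for h in(.025,.049)])
    return cv2.resize(m.astype(np.float32),(560,420),interpolation=cv2.INTER_AREA)
E
python3 - <<'E'
from h import *
from scipy.optimize import minimize
np.set_printoptions(precision=4,suppress=True)
D=[]
for n,(x0,x1,y0,y1) in(("top0",(340,390,175,222)),("side0",(265,300,140,168))):
    d=load(n);g=d["color"].max(2).astype(float);m=np.zeros(g.shape);m[y0:y1,x0:x1]=np.clip((95-g[y0:y1,x0:x1])/50,0,1);D.append((d,m));print(n,m.sum(),sil(d,.563,-.204,-.97,.128).sum())
def cost(p,which):return sum(np.abs(sil(D[i][0],p[0]/1000,p[1]/1000,p[2]/20,.128)-D[i][1]).sum() for i in which)
for w in((0,1),(0,),(1,)):
    r=minimize(cost,[563,-203,-.97*20],args=(w,),method="Nelder-Mead",options=dict(initial_simplex=[[563,-203,-19.4],[568,-203,-19.4],[563,-197,-19.4],[563,-203,-16]]))
    print(w,r.x,np.degrees(r.x[2]/20),r.fun)
E
```

```text
top0 979.2 907.5625
side0 312.12 362.375
(0, 1) [ 562.9744 -206.2066  -18.4775] -52.934104487736256 204.13750000000005
(0,) [ 562.8512 -206.6423  -16.9826] -48.651570734292434 138.765
(1,) [ 563.3288 -202.6107  -19.0554] -54.58977246112223 56.642500000000005
```

>>> apply_moves --targets '[{"x":-0.01,"y":-0.0136,"z":-0.054,"gripper":0.3},{"y":-0.0136,"z":-0.054},{"y":-0.0136,"z":-0.054},{"y":-0.0136,"z":-0.054},{"y":-0.0136,"z":-0.054},{"y":-0.0136,"z":-0.054},{"y":-0.0136,"z":-0.054},{"y":-0.0136,"z":-0.054},{"rx":0}]'

```text
invalid input at $.targets[0]: expected keys gripper, x, y, z, rx, ry, rz
```

```bash
cat >> h.py <<'E'
def st(T=None,yaw=None):
    from workcell import env
    from scipy.spatial.transform import Rotation as Ro
    s=env.read_state();R=Ro.from_rotvec(s["orientation"]).as_matrix();np.set_printoptions(precision=4,suppress=True)
    cy=np.degrees(np.arctan2(R[1,1],R[0,1]))
    print("t",s["clock"],"pos",s["eef_pos"],"yaw",cy,"q",s["qpos"],"op",s["opening"],"F",s["contact_force"],"M",s["ft_torque"]);print("down",R[:,0])
    if T is not None: print("shift tool",R.T@(np.array(T)-s["eef_pos"]))
    if yaw is not None: print("rx",-(yaw-cy))
    return s,R
E
python3 -c "
from h import *
st((.563,-.206,.24),34.3)"
```

```text
t 0.1 pos [ 0.2119 -0.4799  0.2306] yaw -66.17546101960306 q [-1.155   0.1264 -0.0405  1.4054  0.      1.5708] op 0.08540243255042057 F [-0.041  -0.2224 -0.2371] M [-0.0019 -0.0282 -0.0625]
down [-0.0006  0.0014 -1.    ]
shift tool [-0.0093 -0.1088 -0.4318]
rx -100.47546101960306
```

>>> apply_moves --targets '[{"gripper":0.3,"x":-0.01,"y":-0.0136,"z":-0.054,"rx":0,"ry":0,"rz":0},{"gripper":0.3,"x":0,"y":-0.0136,"z":-0.054,"rx":0,"ry":0,"rz":0},{"gripper":0.3,"x":0,"y":-0.0136,"z":-0.054,"rx":0,"ry":0,"rz":0},{"gripper":0.3,"x":0,"y":-0.0136,"z":-0.054,"rx":0,"ry":0,"rz":0},{"gripper":0.3,"x":0,"y":-0.0136,"z":-0.054,"rx":0,"ry":0,"rz":0},{"gripper":0.3,"x":0,"y":-0.0136,"z":-0.054,"rx":0,"ry":0,"rz":0},{"gripper":0.3,"x":0,"y":-0.0136,"z":-0.054,"rx":0,"ry":0,"rz":0},{"gripper":0.3,"x":0,"y":-0.0136,"z":-0.054,"rx":0,"ry":0,"rz":0},{"gripper":0.3,"x":0,"y":0,"z":0,"rx":0,"ry":0,"rz":0}]'

```text
clock: 1.23
eef_pos: [0.5731, -0.1982, 0.2357]
orientation: [1.992, 0.423, -2.002]
contact_force: [-1.0, -1.1, 0.7]
opening: 0.0554
```

```bash
python3 -c "
from h import *
st((.563,-.206,.215),34.3)"
```

```text
t 1.225 pos [ 0.5731 -0.1982  0.2357] yaw -66.44019327643252 q [-0.3342  0.2905  0.1741  1.4618  0.0025  2.3962] op 0.05538006403445196 F [-0.9768 -1.0543  0.6882] M [ 0.0139  0.0187 -0.0139]
down [-0.0061  0.0048 -1.    ]
shift tool [0.0207 0.0032 0.0123]
rx -100.74019327643252
```

>>> apply_moves --targets '[{"gripper":0.3,"x":0,"y":0.003,"z":0.012,"rx":0,"ry":0,"rz":0},{"gripper":0.3,"x":0,"y":0,"z":0,"rx":-10,"ry":0,"rz":0},{"gripper":0.3,"x":0,"y":0,"z":0,"rx":-10,"ry":0,"rz":0},{"gripper":0.3,"x":0,"y":0,"z":0,"rx":-10,"ry":0,"rz":0},{"gripper":0.3,"x":0,"y":0,"z":0,"rx":-10,"ry":0,"rz":0},{"gripper":0.3,"x":0,"y":0,"z":0,"rx":-10,"ry":0,"rz":0},{"gripper":0.3,"x":0,"y":0,"z":0,"rx":-10,"ry":0,"rz":0},{"gripper":0.3,"x":0,"y":0,"z":0,"rx":-10,"ry":0,"rz":0},{"gripper":0.3,"x":0,"y":0,"z":0,"rx":-10,"ry":0,"rz":0},{"gripper":0.3,"x":0,"y":0,"z":0,"rx":-10,"ry":0,"rz":0},{"gripper":0.3,"x":0,"y":0,"z":0,"rx":-10,"ry":0,"rz":0},{"gripper":0.3,"x":0,"y":0,"z":0,"rx":0,"ry":0,"rz":0}]'

```text
clock: 2.72
eef_pos: [0.5421, -0.2232, 0.2381]
orientation: [0.743, 1.451, -0.748]
contact_force: [0.2, -0.2, -0.4]
opening: 0.0556
```

```bash
python3 -c "
from h import *
s,R=st((.563,-.206,.165),34.3)
print(R)"
```

```text
t 2.725 pos [ 0.5421 -0.2232  0.2381] yaw 35.316424734727846 q [-0.3893  0.254   0.1314  1.4592 -0.0024  0.5652] op 0.055566539922934116 F [ 0.249  -0.2301 -0.4485] M [-0.0492 -0.0061  0.0127]
down [-0.0112  0.0019 -0.9999]
shift tool [ 0.0729  0.0275 -0.0014]
rx 1.016424734727849
[[-0.0112  0.8159  0.578 ]
 [ 0.0019  0.5781 -0.816 ]
 [-0.9999 -0.008  -0.008 ]]
```

>>> apply_moves --targets '[{"gripper":0.3,"x":0,"y":0.0275,"z":-0.0014,"rx":1.0,"ry":-0.46,"rz":0.46},{"gripper":0.3,"x":0,"y":0,"z":0,"rx":0,"ry":0,"rz":0},{"gripper":0.3,"x":0.02,"y":0,"z":0,"rx":0,"ry":0,"rz":0},{"gripper":0.3,"x":0.015,"y":0,"z":0,"rx":0,"ry":0,"rz":0},{"gripper":0.3,"x":0,"y":0,"z":0,"rx":0,"ry":0,"rz":0}]'

```text
clock: 3.35
eef_pos: [0.5592, -0.2105, 0.2031]
orientation: [0.77, 1.429, -0.773]
contact_force: [-0.8, -0.4, 0.5]
opening: 0.0557
```

```bash
python3 - <<'E'
from h import *
s,R=st((.563,-.206,.165),34.3)
from workcell import env
t=env.snapshot("top");v=env.snapshot("side");pickle.dump(t,open("pics/top1.pkl","wb"))
f=lambda d,x,y:(255*(cv2.resize(d["color"][y:y+100,x:x+100],None,fx=4,fy=4,interpolation=cv2.INTER_CUBIC)/255.)**.55).astype(np.uint8)
cv2.imwrite("pics/near1.png",np.hstack([f(t,315,150),f(v,240,100)]))
E
```

```text
t 3.35 pos [ 0.5592 -0.2105  0.2031] yaw 33.2524168385774 q [-0.3591  0.2652  0.0696  1.375  -0.0019  0.6313] op 0.05573467491105294 F [-0.757  -0.4154  0.472 ] M [ 0.0347  0.0135 -0.0104]
down [-0.0005 -0.0018 -1.    ]
shift tool [ 0.0381  0.0057 -0.0018]
rx -1.047583161422594
```

View pics/near1.png

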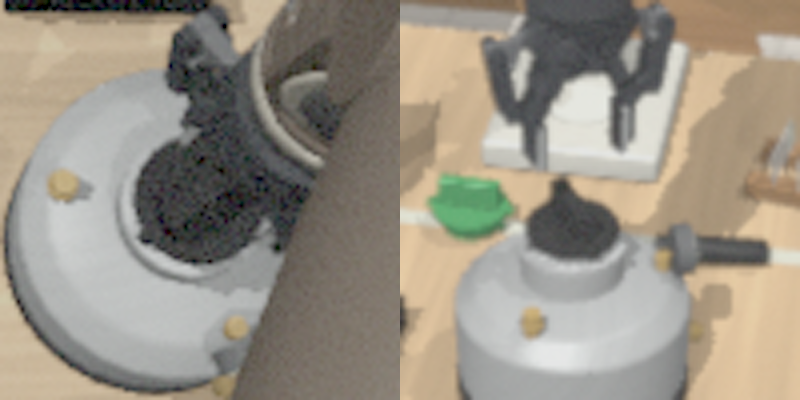

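The side view shows the fingertips at crop (538,160) and (622,145), either side of the bar at (562,190) but about 6 mm off. That agrees with the computed shift. Correct it and descend.

>>> apply_moves --targets '[{"gripper":0.3,"x":0,"y":0.006,"z":-0.002,"rx":-1.0,"ry":0,"rz":0},{"gripper":0.3,"x":0.01,"y":0,"z":0,"rx":0,"ry":0,"rz":0},{"gripper":0.3,"x":0.01,"y":0,"z":0,"rx":0,"ry":0,"rz":0},{"gripper":0.3,"x":0.01,"y":0,"z":0,"rx":0,"ry":0,"rz":0},{"gripper":0.3,"x":0,"y":0,"z":0,"rx":0,"ry":0,"rz":0}]'

```text
clock: 4.08
eef_pos: [0.5647, -0.2054, 0.1732]
orientation: [0.756, 1.431, -0.758]
contact_force: [-0.3, -0.7, -0.7]
opening: 0.0554
```

```bash
python3 -c "
from h import *
s,R=st((.563,-.206,.157),34.3)"
```

```text
t 4.075 pos [ 0.5647 -0.2054  0.1732] yaw 34.35296183888785 q [-0.3479  0.2718  0.0129  1.3084 -0.0019  0.6233] op 0.055370941852564595 F [-0.3348 -0.7093 -0.6891] M [ 0.0088  0.0325 -0.033 ]
down [ 0.0027 -0.0029 -1.    ]
shift tool [ 0.0162 -0.0018 -0.0005]
rx 0.05296183888785322
```

>>> apply_moves --targets '[{"gripper":0.3,"x":0.008,"y":-0.0018,"z":-0.0005,"rx":0,"ry":0,"rz":0},{"gripper":0.3,"x":0.008,"y":0,"z":0,"rx":0,"ry":0,"rz":0},{"gripper":0.3,"x":0,"y":0,"z":0,"rx":0,"ry":0,"rz":0},{"gripper":-0.2,"x":0,"y":0,"z":0,"rx":0,"ry":0,"rz":0},{"gripper":-0.5,"x":0,"y":0,"z":0,"rx":0,"ry":0,"rz":0},{"gripper":-0.5,"x":0,"y":0,"z":0,"rx":0,"ry":0,"rz":0}]' --squeeze 20

```text
clock: 4.82
eef_pos: [0.5631, -0.2063, 0.1566]
orientation: [0.756, 1.43, -0.758]
contact_force: [0.2, 0.3, -0.2]
opening: 0.021
```

```bash
python3 -c "
from h import *
s,R=st((.563,-.206,.157),34.3)"
```

```text
t 4.825 pos [ 0.5631 -0.2063  0.1566] yaw 34.340342454972046 q [-0.3502  0.2719 -0.0232  1.2712 -0.0019  0.6212] op 0.020952753698037303 F [ 0.2426  0.3063 -0.1687] M [0.062  0.0073 0.0044]
down [ 0.0035 -0.0033 -1.    ]
shift tool [-0.0004  0.0001 -0.0003]
rx 0.04034245497204836
```

>>> apply_moves --targets '[{"gripper":-0.6,"x":0,"y":0,"z":0,"rx":0,"ry":0,"rz":0},{"gripper":-0.75,"x":0,"y":0,"z":0,"rx":0,"ry":0,"rz":0},{"gripper":-0.9,"x":0,"y":0,"z":0,"rx":0,"ry":0,"rz":0},{"gripper":-1,"x":0,"y":0,"z":0,"rx":0,"ry":0,"rz":0},{"gripper":-1,"x":0,"y":0,"z":0,"rx":0,"ry":0,"rz":0}]' --squeeze 20

```text
clock: 5.45
eef_pos: [0.5633, -0.2062, 0.157]
orientation: [0.756, 1.43, -0.758]
contact_force: [1.0, 0.4, -0.5]
opening: 0.0135
```

```bash
python3 -c "
from h import *
s,R=st((.563,-.206,.157),34.3)
print('tool F',R.T@s['contact_force'],R.T@s['ft_torque'])"
```

```text
t 5.45 pos [ 0.5633 -0.2062  0.157 ] yaw 34.347118443881776 q [-0.3501  0.2717 -0.0227  1.2714 -0.0018  0.6212] op 0.01354865632540544 F [ 0.9639  0.43   -0.5184] M [ 0.0543  0.0297 -0.0148]
down [ 0.0041 -0.0034 -1.    ]
shift tool [-0.     -0.0001 -0.0003]
rx 0.04711844388177866
tool F [0.5208 1.0377 0.1862] [0.015  0.0616 0.006 ]
```

Gripped and centred. I'll turn in small steps at low squeeze, so the grip itself limits the torque.

>>> apply_moves --targets '[{"gripper":-1,"x":0,"y":0,"z":0,"rx":-2,"ry":0,"rz":0},{"gripper":-1,"x":0,"y":0,"z":0,"rx":-2,"ry":0,"rz":0},{"gripper":-1,"x":0,"y":0,"z":0,"rx":-2,"ry":0,"rz":0},{"gripper":-1,"x":0,"y":0,"z":0,"rx":-2,"ry":0,"rz":0},{"gripper":-1,"x":0,"y":0,"z":0,"rx":-2,"ry":0,"rz":0}]' --squeeze 25

```text
clock: 6.08
eef_pos: [0.5632, -0.2062, 0.157]
orientation: [0.612, 1.477, -0.614]
contact_force: [-0.4, 0.5, 0.4]
opening: 0.0139
```

```bash
cat >> h.py <<'E'
def q():
    s,R=st((.5632,-.2062,.157));print("tool F",R.T@s['contact_force'],"M",R.T@s['ft_torque'])
E
python3 -c "
from h import *
q()"
```

```text
t 6.075 pos [ 0.5632 -0.2062  0.157 ] yaw 45.01811906742607 q [-0.3501  0.2717 -0.0227  1.2715 -0.0016  0.4349] op 0.013904341366402095 F [-0.4356  0.547   0.4047] M [ 0.0829  0.0353 -0.096 ]
down [ 0.004  -0.0032 -1.    ]
shift tool [-0. -0. -0.]
tool F [-0.4082  0.0792 -0.6927] M [0.0963 0.0835 0.0332]
```

>>> apply_moves --targets '[{"gripper":-1,"x":0,"y":0,"z":0,"rx":-1,"ry":0,"rz":0},{"gripper":-1,"x":0,"y":0,"z":0,"rx":-1,"ry":0,"rz":0},{"gripper":-1,"x":0,"y":0,"z":0,"rx":-1,"ry":0,"rz":0},{"gripper":-1,"x":0,"y":0,"z":0,"rx":-1,"ry":0,"rz":0}]' --squeeze 25

```text
clock: 6.58
eef_pos: [0.5632, -0.2061, 0.157]
orientation: [0.554, 1.494, -0.556]
contact_force: [-0.1, 1.3, 0.5]
opening: 0.0135
```

```bash
python3 -c "
from h import *
q()"
```

```text
t 6.575 pos [ 0.5632 -0.2061  0.157 ] yaw 49.32238541677516 q [-0.3501  0.2717 -0.0227  1.2715 -0.0016  0.3599] op 0.013533915419496514 F [-0.0842  1.3195  0.4941] M [ 0.0361 -0.0274 -0.0277]
down [ 0.0041 -0.0031 -1.    ]
shift tool [ 0.     -0.0001  0.    ]
tool F [-0.4985  0.9459 -0.9213] M [0.0279 0.0028 0.0451]
```

>>> apply_moves --targets '[{"gripper":-1,"x":0,"y":0,"z":0,"rx":-1,"ry":0,"rz":0},{"gripper":-1,"x":0,"y":0,"z":0,"rx":-1,"ry":0,"rz":0}]'

```text
clock: 6.82
eef_pos: [0.5633, -0.2061, 0.157]
orientation: [0.525, 1.501, -0.527]
contact_force: [-0.4, 0.3, 0.3]
opening: 0.0134
```

```bash
python3 -c "
from h import *
q()"
```

```text
t 6.825 pos [ 0.5633 -0.2061  0.157 ] yaw 51.46320929692348 q [-0.35    0.2717 -0.0227  1.2715 -0.0015  0.3225] op 0.013443448675938219 F [-0.3574  0.3236  0.2968] M [ 0.1063 -0.016  -0.0394]
down [ 0.0041 -0.0031 -1.    ]
shift tool [ 0.     -0.0001  0.    ]
tool F [-0.2992  0.0305 -0.4797] M [0.0399 0.0537 0.0929]
```

>>> apply_moves --targets '[{"gripper":-1,"x":0,"y":0,"z":0,"rx":-1,"ry":0,"rz":0},{"gripper":-1,"x":0,"y":0,"z":0,"rx":-1,"ry":0,"rz":0},{"gripper":-1,"x":0,"y":0,"z":0,"rx":-1,"ry":0,"rz":0}]'

```text
clock: 7.2
eef_pos: [0.5632, -0.2061, 0.157]
orientation: [0.481, 1.511, -0.484]
contact_force: [-0.4, 0.9, -0.6]
opening: 0.0134
```

```bash
python3 -c "
from h import *
q()"
```

```text
t 7.2 pos [ 0.5632 -0.2061  0.157 ] yaw 54.675852279346685 q [-0.3501  0.2717 -0.0227  1.2715 -0.0015  0.2664] op 0.01337193364488753 F [-0.3569  0.8783 -0.6223] M [ 0.0543 -0.0384 -0.042 ]
down [ 0.0041 -0.0031 -1.    ]
shift tool [ 0.     -0.0001 -0.    ]
tool F [ 0.618   0.5103 -0.8023] M [0.0423 0.0001 0.0662]
```

>>> apply_moves --targets '[{"gripper":-1,"x":0,"y":0,"z":0,"rx":-1,"ry":0,"rz":0},{"gripper":-1,"x":0,"y":0,"z":0,"rx":-1,"ry":0,"rz":0},{"gripper":-1,"x":0,"y":0,"z":0,"rx":-1,"ry":0,"rz":0}]'

```text
clock: 7.58
eef_pos: [0.5632, -0.2061, 0.157]
orientation: [0.437, 1.521, -0.44]
contact_force: [0.5, -0.1, 0.1]
opening: 0.0132
```

```bash
python3 -c "
from h import *
q()"
```

```text
t 7.575 pos [ 0.5632 -0.2061  0.157 ] yaw 57.88917683371301 q [-0.3501  0.2716 -0.0227  1.2715 -0.0016  0.2104] op 0.013179501838816655 F [ 0.4638 -0.1466  0.0888] M [ 0.1493  0.0182 -0.0223]
down [ 0.0041 -0.0031 -1.    ]
shift tool [ 0.     -0.0001  0.    ]
tool F [-0.0865  0.1223  0.4712] M [0.0229 0.0948 0.1166]
```

>>> apply_moves --targets '[{"gripper":-1,"x":0,"y":0,"z":0,"rx":-1,"ry":0,"rz":0},{"gripper":-1,"x":0,"y":0,"z":0,"rx":-1,"ry":0,"rz":0},{"gripper":-1,"x":0,"y":0,"z":0,"rx":-1,"ry":0,"rz":0}]'

```text
clock: 7.95
eef_pos: [0.5634, -0.2057, 0.157]
orientation: [0.395, 1.529, -0.396]
contact_force: [1.0, 2.1, 1.1]
opening: 0.0133
```

```bash
python3 -c "
from h import *
q()"
```

```text
t 7.95 pos [ 0.5634 -0.2057  0.157 ] yaw 61.09270961535542 q [-0.3499  0.2717 -0.0227  1.2714 -0.0003  0.1546] op 0.013268563323287385 F [1.0217 2.0644 1.109 ] M [ 0.5974 -0.246  -0.2831]
down [ 0.0046 -0.002  -1.    ]
shift tool [ 0.     -0.0006  0.    ]
tool F [-1.1085  2.3015 -0.098 ] M [0.2863 0.0733 0.6404]
```

>>> apply_moves --targets '[{"gripper":-1,"x":0,"y":0,"z":0,"rx":-0.6,"ry":0,"rz":0},{"gripper":-1,"x":0,"y":0,"z":0,"rx":-0.2,"ry":0,"rz":0}]'

```text
clock: 8.2
eef_pos: [0.5635, -0.2055, 0.157]
orientation: [0.383, 1.531, -0.384]
contact_force: [0.4, 1.6, 0.3]
opening: 0.0135
```

```bash
python3 -c "
from h import *
q()"
```

```text
t 8.2 pos [ 0.5635 -0.2055  0.157 ] yaw 61.9335760082709 q [-0.3497  0.2717 -0.0227  1.2714  0.0002  0.1402] op 0.01352652819315628 F [0.4422 1.5993 0.2783] M [ 0.2423 -0.1295 -0.4563]
down [ 0.0047 -0.0016 -1.    ]
shift tool [ 0.     -0.0008  0.0001]
tool F [-0.2787  1.6195 -0.3609] M [ 0.4576 -0.0007  0.2725]
```

>>> apply_moves --targets '[{"gripper":-1,"x":0,"y":0,"z":0,"rx":0,"ry":0,"rz":0},{"gripper":-1,"x":0,"y":0,"z":0,"rx":-0.1,"ry":0,"rz":0}]'

```text
clock: 8.45
eef_pos: [0.5635, -0.2055, 0.157]
orientation: [0.382, 1.532, -0.383]
contact_force: [0.4, 2.4, -0.4]
opening: 0.0134
```

```bash
python3 -c "
from h import *
q()
from workcell import env
v=env.snapshot('side')
cv2.imwrite('pics/stop.png',(255*(cv2.resize(v['color'][100:200,235:335],None,fx=5,fy=5,interpolation=cv2.INTER_CUBIC)/255.)**.55).astype(np.uint8))"
```

```text
t 8.45 pos [ 0.5635 -0.2055  0.157 ] yaw 62.01379977841733 q [-0.3497  0.2717 -0.0227  1.2714  0.0002  0.1387] op 0.013408158835051292 F [ 0.3627  2.4094 -0.4092] M [ 0.3017 -0.1731 -0.5014]
down [ 0.0048 -0.0016 -1.    ]
shift tool [ 0.     -0.0008  0.    ]
tool F [ 0.4072  2.2975 -0.8124] M [ 0.5032 -0.0117  0.3452]
```

View pics/stop.png

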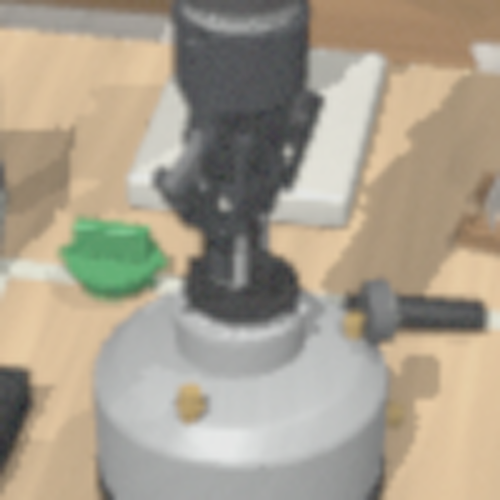

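The torque held at 0.46–0.50 N·m for about 0.4 s, so the stop is felt with the cap unpressed. The picture shows the fingers on the bar at (240,260) and the cap still seated. Back off slightly, then press.

>>> apply_moves --targets '[{"gripper":-1,"x":0,"y":-0.0004,"z":0,"rx":1.5,"ry":0,"rz":0},{"gripper":-1,"x":0,"y":-0.0004,"z":0,"rx":1.5,"ry":0,"rz":0},{"gripper":-1,"x":0,"y":0,"z":0,"rx":0,"ry":0,"rz":0},{"gripper":-1,"x":0.002,"y":0,"z":0,"rx":0,"ry":0,"rz":0},{"gripper":-1,"x":0.002,"y":0,"z":0,"rx":0,"ry":0,"rz":0},{"gripper":-1,"x":0.001,"y":0,"z":0,"rx":0,"ry":0,"rz":0}]' --squeeze 40

```text
clock: 9.25
eef_pos: [0.5635, -0.2059, 0.1538]
orientation: [0.425, 1.521, -0.424]
contact_force: [-1.7, 2.6, 5.8]
opening: 0.0132
```

```bash
python3 -c "
from h import *
q()"
```

```text
t 9.25 pos [ 0.5635 -0.2059  0.1538] yaw 58.939057788828755 q [-0.3507  0.2708 -0.031   1.2618  0.0008  0.1914] op 0.013206936523917835 F [-1.7045  2.6451  5.7585] M [0.5507 0.3585 0.0087]
down [ 0.007  -0.0017 -1.    ]
shift tool [-0.0032 -0.0004 -0.0001]
tool F [-5.7749  1.3987 -2.7849] M [-0.0055  0.5913  0.2868]
```

>>> apply_moves --targets '[{"gripper":-1,"x":0.002,"y":-0.0003,"z":0,"rx":0,"ry":0,"rz":0},{"gripper":-1,"x":0.001,"y":0,"z":0,"rx":0,"ry":0,"rz":0},{"gripper":-1,"x":0.0005,"y":0,"z":0,"rx":0,"ry":0,"rz":0}]' --squeeze 50

```text
clock: 9.62
eef_pos: [0.5634, -0.2059, 0.1527]
orientation: [0.424, 1.519, -0.423]
contact_force: [-1.7, 2.3, 7.0]
opening: 0.013
```

```bash
python3 -c "
from h import *
q()"
```

```text
t 9.625 pos [ 0.5634 -0.2059  0.1527] yaw 58.96667468798423 q [-0.3511  0.2687 -0.036   1.2562  0.0014  0.1906] op 0.01298417363116636 F [-1.7438  2.2865  6.9974] M [0.6594 0.4169 0.0629]
down [ 0.0097 -0.002  -1.    ]
shift tool [-0.0043 -0.0004  0.    ]
tool F [-7.0186  1.0829 -2.6076] M [-0.0573  0.6974  0.3506]
```

>>> apply_moves --targets '[{"gripper":-1,"x":0.0015,"y":0,"z":0,"rx":0,"ry":0.3,"rz":-0.1},{"gripper":-1,"x":0.001,"y":0,"z":0,"rx":0,"ry":0.3,"rz":-0.1}]' --squeeze 50

```text
clock: 9.88
eef_pos: [0.5636, -0.2059, 0.1523]
orientation: [0.424, 1.528, -0.424]
contact_force: [-2.1, 2.8, 7.3]
opening: 0.013
```

```bash
python3 -c "
from h import *
q()"
```

```text
t 9.875 pos [ 0.5636 -0.2059  0.1523] yaw 58.977338878844755 q [-0.3503  0.2764 -0.0269  1.2663  0.0001  0.1911] op 0.012989052617572125 F [-2.1208  2.8307  7.349 ] M [ 0.5948  0.335  -0.0457]
down [ 0.0012 -0.0004 -1.    ]
shift tool [-0.0047 -0.0004 -0.0002]
tool F [-7.3525  1.3349 -3.2677] M [0.0462 0.5937 0.337 ]
```

>>> apply_moves --targets '[{"gripper":-1,"x":0.001,"y":-0.0002,"z":0,"rx":-1,"ry":0,"rz":0},{"gripper":-1,"x":0.001,"y":0,"z":0,"rx":-1,"ry":0,"rz":0},{"gripper":-1,"x":0.001,"y":0,"z":0,"rx":-1,"ry":0,"rz":0}]'

```text
clock: 10.25
eef_pos: [0.5637, -0.2063, 0.1521]
orientation: [0.381, 1.532, -0.382]
contact_force: [-1.7, 1.6, 7.2]
opening: 0.0129
```

```bash
python3 -c "
from h import *
q()"
```

```text
t 10.25 pos [ 0.5637 -0.2063  0.1521] yaw 62.07654337729371 q [-0.3507  0.2742 -0.0302  1.262  -0.0001  0.1367] op 0.012880196244758712 F [-1.739   1.5873  7.2115] M [ 0.5221  0.3737 -0.0437]
down [ 0.0042 -0.0017 -1.    ]
shift tool [-0.0049 -0.0002 -0.0005]
tool F [-7.2213  0.5916 -2.2477] M [0.0452 0.5747 0.2861]
```

Pressed about 5 mm, and at the stop angle the torque is only 0.045 N·m, so it is passing below the teeth. Continue turning while pressed.

>>> apply_moves --targets '[{"gripper":-1,"x":0.001,"y":0,"z":0,"rx":-1,"ry":0.15,"rz":0},{"gripper":-1,"x":0.001,"y":0,"z":-0.0001,"rx":-1.5,"ry":0.15,"rz":0},{"gripper":-1,"x":0.001,"y":0,"z":-0.0001,"rx":-1.5,"ry":0.15,"rz":0},{"gripper":-1,"x":0.001,"y":0,"z":-0.0001,"rx":-1.5,"ry":0.15,"rz":0}]'

```text
clock: 10.75
eef_pos: [0.5642, -0.2069, 0.1523]
orientation: [0.305, 1.549, -0.305]
contact_force: [-0.8, 1.8, 7.4]
opening: 0.013
```

```bash
python3 -c "
from h import *
q()"
```

```text
t 10.75 pos [ 0.5642 -0.2069  0.1523] yaw 67.7514883776664 q [-0.3515  0.2791 -0.0232  1.2686 -0.0001  0.0368] op 0.012990349056254891 F [-0.8208  1.7912  7.3995] M [0.4319 0.2298 0.0124]
down [-0.0002 -0.0001 -1.    ]
shift tool [-0.0047  0.0003 -0.0012]
tool F [-7.3995  1.346  -1.4386] M [-0.0125  0.3762  0.3127]
```

>>> apply_moves --targets '[{"gripper":-1,"x":0.001,"y":0.0001,"z":-0.0005,"rx":-2,"ry":0.08,"rz":0},{"gripper":-1,"x":0.001,"y":0,"z":-0.0005,"rx":-2,"ry":0.08,"rz":0},{"gripper":-1,"x":0.001,"y":0,"z":-0.0003,"rx":-2,"ry":0.08,"rz":0},{"gripper":-1,"x":0.001,"y":0,"z":-0.0003,"rx":-2,"ry":0.08,"rz":0}]'

```text
clock: 11.25
eef_pos: [0.5643, -0.2075, 0.1528]
orientation: [0.19, 1.56, -0.193]
contact_force: [-1.1, 3.4, 7.1]
opening: 0.0131
```

```bash
python3 -c "
from h import *
q()"
```

```text
t 11.25 pos [ 0.5643 -0.2075  0.1528] yaw 76.00720517139742 q [-0.3516  0.2777 -0.0241  1.2667 -0.0014 -0.1074] op 0.013080254526038525 F [-1.0613  3.4031  7.067 ] M [ 0.6837  0.2672 -0.0951]
down [ 0.0016 -0.0021 -1.    ]
shift tool [-0.0042  0.001  -0.0014]
tool F [-7.076   3.0336 -1.8378] M [0.0956 0.4247 0.5986]
```

>>> apply_moves --targets '[{"gripper":-1,"x":0.0022,"y":0.0007,"z":-0.0008,"rx":-1.5,"ry":0.08,"rz":0.05},{"gripper":-1,"x":0.0015,"y":0.0007,"z":-0.0008,"rx":-2,"ry":0.08,"rz":0.05},{"gripper":-1,"x":0.0013,"y":0.0004,"z":-0.0005,"rx":-2,"ry":0.08,"rz":0.05},{"gripper":-1,"x":0.0013,"y":0.0004,"z":-0.0005,"rx":-2,"ry":0.08,"rz":0.05}]'

```text
clock: 11.75
eef_pos: [0.5644, -0.2072, 0.1516]
orientation: [0.083, 1.564, -0.089]
contact_force: [-1.5, 2.5, 7.9]
opening: 0.013
```

```bash
python3 -c "
from h import *
q()"
```

```text
t 11.75 pos [ 0.5644 -0.2072  0.1516] yaw 83.70744118117568 q [-0.3508  0.2744 -0.031   1.2589 -0.0022 -0.241 ] op 0.013024165929387054 F [-1.5237  2.484   7.8673] M [ 0.3907  0.1668 -0.0823]
down [ 0.0053 -0.0043 -1.    ]
shift tool [-0.0054  0.0009 -0.0013]
tool F [-7.8861  2.2727 -1.7412] M [0.0837 0.2089 0.3696]
```

>>> apply_moves --targets '[{"gripper":-1,"x":0.001,"y":0.0006,"z":-0.0008,"rx":-2,"ry":0.15,"rz":0.1},{"gripper":-1,"x":0.001,"y":0.0004,"z":-0.0006,"rx":-2,"ry":0.15,"rz":0.1},{"gripper":-1,"x":0.001,"y":0.0004,"z":-0.0005,"rx":-2,"ry":0.1,"rz":0.05},{"gripper":-1,"x":0.001,"y":0.0004,"z":-0.0005,"rx":-2,"ry":0.1,"rz":0.05}]'

```text
clock: 12.25
eef_pos: [0.5643, -0.2071, 0.1525]
orientation: [-0.029, 1.565, 0.024]
contact_force: [-0.8, 2.4, 7.3]
opening: 0.0129
```

```bash
python3 -c "
from h import *
q()"
```

```text
t 12.25 pos [ 0.5643 -0.2071  0.1525] yaw 91.93517882297458 q [-0.3509  0.2741 -0.0295  1.2609 -0.0016 -0.3847] op 0.012910390504409296 F [-0.8403  2.3853  7.3091] M [ 0.3872  0.176  -0.0541]
down [ 0.0053 -0.0036 -1.    ]
shift tool [-0.0045  0.0009 -0.0011]
tool F [-7.3221  2.3844 -0.7212] M [0.0555 0.163  0.3926]
```

>>> apply_moves --targets '[{"gripper":-1,"x":0.0005,"y":0.0005,"z":-0.0006,"rx":-2,"ry":0.1,"rz":0.1},{"gripper":-1,"x":0.0005,"y":0.0004,"z":-0.0006,"rx":-2,"ry":0.1,"rz":0.1},{"gripper":-1,"x":0.0,"y":0.0004,"z":-0.0004,"rx":-2,"ry":0,"rz":0},{"gripper":-1,"x":0.0,"y":0.0004,"z":-0.0004,"rx":-2,"ry":0,"rz":0},{"gripper":-1,"x":0,"y":0.0003,"z":-0.0004,"rx":-2,"ry":0,"rz":0},{"gripper":-1,"x":0,"y":0.0003,"z":-0.0004,"rx":-2,"ry":0,"rz":0}]'

```text
clock: 13.0
eef_pos: [0.5637, -0.2067, 0.156]
orientation: [-0.202, 1.552, 0.192]
contact_force: [1.2, 1.7, 4.6]
opening: 0.0127
```

```bash
python3 -c "
from h import *
q()"
```

```text
t 13.0 pos [ 0.5637 -0.2067  0.156 ] yaw 104.40735164983462 q [-0.351   0.2675 -0.0305  1.2612 -0.001  -0.6024] op 0.01272884721033049 F [1.1669 1.7328 4.6062] M [ 0.3984 -0.1341 -0.1026]
down [ 0.0105 -0.0049 -0.9999]
shift tool [-0.001   0.0006 -0.0003]
tool F [-4.6023  1.3538  1.6024] M [ 0.1074 -0.2282  0.3516]
```

>>> apply_moves --targets '[{"gripper":-1,"x":0.0005,"y":0.0003,"z":0,"rx":-1.5,"ry":0.25,"rz":0.2},{"gripper":-1,"x":0.0003,"y":0.0003,"z":0,"rx":-1.5,"ry":0.25,"rz":0.2},{"gripper":-1,"x":0,"y":0,"z":0,"rx":-1.2,"ry":0,"rz":0}]'

```text
clock: 13.38
eef_pos: [0.5638, -0.2066, 0.1557]
orientation: [-0.26, 1.555, 0.257]
contact_force: [0.2, 1.9, 5.3]
opening: 0.0127
```

```bash
python3 -c "
from h import *
q()"
```

```text
t 13.375 pos [ 0.5638 -0.2066  0.1557] yaw 108.89090971001191 q [-0.3506  0.2765 -0.0193  1.274  -0.0015 -0.6803] op 0.012687946899976184 F [0.2198 1.9211 5.2894] M [ 0.4936 -0.0406 -0.0701]
down [ 0.0004 -0.0017 -1.    ]
shift tool [-0.0013  0.0006 -0.0004]
tool F [-5.2927  1.7369  0.8292] M [ 0.0703 -0.1981  0.4539]
```

>>> apply_moves --targets '[{"gripper":-1,"x":0,"y":0,"z":0,"rx":0,"ry":0,"rz":0},{"gripper":-1,"x":-0.002,"y":0,"z":0,"rx":0,"ry":0,"rz":0},{"gripper":-1,"x":-0.002,"y":0,"z":0,"rx":0,"ry":0,"rz":0}]'

```text
clock: 13.75
eef_pos: [0.5637, -0.2066, 0.1592]
orientation: [-0.261, 1.556, 0.258]
contact_force: [1.0, 1.6, 2.1]
opening: 0.0123
```

```bash
python3 -c "
from h import *
q()"
```

```text
t 13.75 pos [ 0.5637 -0.2066  0.1592] yaw 108.94467503491788 q [-0.3506  0.2765 -0.0116  1.2827 -0.0016 -0.6812] op 0.012324934519704837 F [1.0155 1.5705 2.1147] M [ 0.3274 -0.3722 -0.0106]
down [-0.0005 -0.0015 -1.    ]
shift tool [ 0.0022  0.0006 -0.0004]
tool F [-2.1176  1.1531  1.4683] M [ 0.011  -0.4583  0.1888]
```

>>> apply_moves --targets '[{"gripper":-1,"x":-0.002,"y":0,"z":0,"rx":0,"ry":0,"rz":0},{"gripper":-1,"x":-0.003,"y":0,"z":0,"rx":0,"ry":0,"rz":0},{"gripper":-1,"x":-0.003,"y":0,"z":0,"rx":0,"ry":0,"rz":0}]'

```text
clock: 14.12
eef_pos: [0.5631, -0.2064, 0.166]
orientation: [-0.26, 1.558, 0.26]
contact_force: [0.7, 1.8, -2.6]
opening: 0.013
```

```bash
python3 -c "
from h import *
q()"
```

```text
t 14.125 pos [ 0.5631 -0.2064  0.166 ] yaw 108.95325495145838 q [-0.3506  0.2764  0.0031  1.3004 -0.0014 -0.6813] op 0.013024812410931839 F [ 0.7016  1.8166 -2.5836] M [ 0.3552 -0.365   0.0566]
down [-0.0032 -0.0004 -1.    ]
shift tool [0.009  0.0001 0.0001]
tool F [2.5807 1.4884 1.2617] M [-0.0576 -0.4606  0.2172]
```

>>> apply_moves --targets '[{"gripper":-1,"x":-0.004,"y":0,"z":0,"rx":0,"ry":0,"rz":0},{"gripper":-1,"x":-0.004,"y":0,"z":0,"rx":0,"ry":0,"rz":0},{"gripper":-1,"x":-0.004,"y":0,"z":0,"rx":0,"ry":0,"rz":0},{"gripper":-1,"x":-0.006,"y":0,"z":0,"rx":0,"ry":0,"rz":0},{"gripper":-1,"x":-0.01,"y":0,"z":0,"rx":0,"ry":0,"rz":0},{"gripper":-1,"x":-0.015,"y":0,"z":0,"rx":0,"ry":0,"rz":0},{"gripper":-1,"x":-0.015,"y":0,"z":0,"rx":0,"ry":0,"rz":0}]' --squeeze 60

```text
clock: 15.0
eef_pos: [0.5619, -0.2069, 0.2268]
orientation: [-0.26, 1.563, 0.259]
contact_force: [0.8, 1.3, -1.5]
opening: 0.0128
```

```bash
python3 - <<'E'
from h import *
q()
from workcell import env
f=lambda d,x,y:(255*(cv2.resize(d["color"][y:y+100,x:x+100],None,fx=4,fy=4,interpolation=cv2.INTER_CUBIC)/255.)**.55).astype(np.uint8)
cv2.imwrite("pics/lift.png",np.hstack([f(env.snapshot("top"),315,150),f(env.snapshot("side"),240,90)]))
s,R=st((.539,.198,.22))
E
```

```text
t 15.0 pos [ 0.5619 -0.2069  0.2268] yaw 108.91284149306448 q [-0.3509  0.2734  0.132   1.4355 -0.0039 -0.681 ] op 0.012818519794652842 F [ 0.7763  1.2709 -1.4791] M [-0.0485 -0.0369 -0.0232]
down [-0.0071 -0.0016 -1.    ]
shift tool [0.0698 0.0002 0.002 ]
tool F [1.4715 0.9495 1.157 ] M [ 0.0236 -0.0192 -0.0576]
t 15.1 pos [ 0.5627 -0.2072  0.2281] yaw 108.91235496664066 q [-0.3509  0.2723  0.1336  1.4348 -0.0039 -0.681 ] op 0.012544481842016437 F [ 0.5695 -0.0218 -0.7705] M [ 0.006   0.0193 -0.0103]
down [-0.004  -0.0027 -1.    ]
shift tool [0.0071 0.391  0.1089]
```

View pics/lift.png

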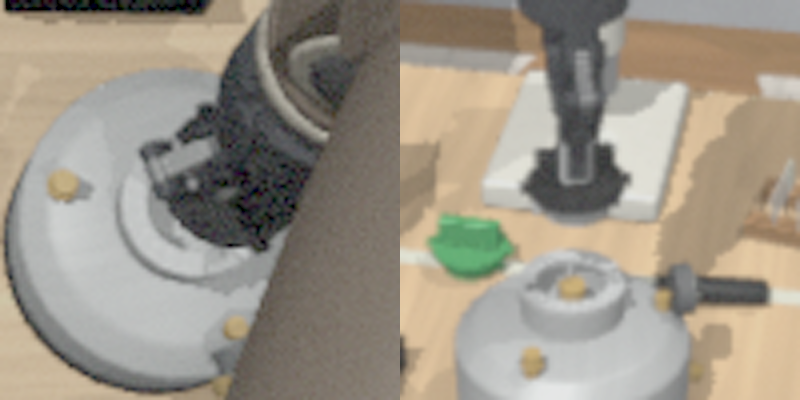

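The cap is out: the side view shows it with its plug below the gripper at (575,190) and the neck open at (573,285). Carry it to the tray.

>>> apply_moves --targets '[{"gripper":-1,"x":-0.001,"y":0.02,"z":0.0055,"rx":0,"ry":0,"rz":0},{"gripper":-1,"x":0,"y":0.039,"z":0.011,"rx":0,"ry":0,"rz":0},{"gripper":-1,"x":0,"y":0.039,"z":0.011,"rx":0,"ry":0,"rz":0},{"gripper":-1,"x":0,"y":0.039,"z":0.011,"rx":0,"ry":0,"rz":0},{"gripper":-1,"x":0,"y":0.039,"z":0.011,"rx":0,"ry":0,"rz":0},{"gripper":-1,"x":0,"y":0.039,"z":0.011,"rx":0,"ry":0,"rz":0},{"gripper":-1,"x":0,"y":0.039,"z":0.011,"rx":0,"ry":0,"rz":0},{"gripper":-1,"x":0,"y":0.039,"z":0.011,"rx":0,"ry":0,"rz":0},{"gripper":-1,"x":0,"y":0.039,"z":0.011,"rx":0,"ry":0,"rz":0},{"gripper":-1,"x":0,"y":0.02,"z":0.006,"rx":0,"ry":0,"rz":0},{"gripper":-1,"x":0,"y":0,"z":0,"rx":0,"ry":0,"rz":0}]'

```text
clock: 16.48
eef_pos: [0.5352, 0.1787, 0.2252]
orientation: [-0.261, 1.565, 0.265]
contact_force: [-0.2, 0.2, -1.2]
opening: 0.0123
```

```bash
python3 - <<'E'
from h import *
s,R=st((.539,.198,.05),109)
print(R.T@np.array([0,0,-1.]))
E
```

```text
t 16.475 pos [0.5352 0.1787 0.2252] yaw 109.1803727557382 q [ 0.3203  0.209   0.0463  1.4177  0.0036 -0.0145] op 0.01228446288769283 F [-0.2054  0.1551 -1.1777] M [ 0.0173  0.0541 -0.0104]
down [-0.0102  0.0005 -0.9999]
shift tool [0.1752 0.0163 0.0116]
rx 0.18037275573820466
[ 0.9999 -0.0038  0.0095]
```

>>> apply_moves --targets '[{"gripper":-1,"x":0,"y":0.016,"z":0.01,"rx":0,"ry":-0.5,"rz":-0.2},{"gripper":-1,"x":0.02,"y":0,"z":0,"rx":0,"ry":0,"rz":0},{"gripper":-1,"x":0.025,"y":0,"z":0,"rx":0,"ry":0,"rz":0},{"gripper":-1,"x":0.025,"y":0,"z":0,"rx":0,"ry":0,"rz":0},{"gripper":-1,"x":0.025,"y":0,"z":0,"rx":0,"ry":0,"rz":0},{"gripper":-1,"x":0.025,"y":0,"z":0,"rx":0,"ry":0,"rz":0},{"gripper":-1,"x":0.02,"y":0,"z":0,"rx":0,"ry":0,"rz":0},{"gripper":-1,"x":0.01,"y":0,"z":0,"rx":0,"ry":0,"rz":0},{"gripper":-1,"x":0,"y":0,"z":0,"rx":0,"ry":0,"rz":0}]'

```text
clock: 17.6
eef_pos: [0.54, 0.1993, 0.0709]
orientation: [-0.258, 1.552, 0.26]
contact_force: [0.8, 0.2, -1.9]
opening: 0.0126
```

```bash
python3 - <<'E'
from h import *
s,R=st((.539,.198,.034),109)
print(R.T@np.array([0,0,-1.]))
from workcell import env
f=lambda d,x,y:(255*(cv2.resize(d["color"][y:y+120,x:x+120],None,fx=3.3,fy=3.3,interpolation=cv2.INTER_CUBIC)/255.)**.55).astype(np.uint8)
cv2.imwrite("pics/tray.png",np.hstack([f(env.snapshot("top"),130,160),f(env.snapshot("side"),200,220)]))
E
```

```text
t 17.6 pos [0.54   0.1993 0.0709] yaw 108.91450998975442 q [ 0.3532  0.2636 -0.226   1.0781  0.0007  0.023 ] op 0.01259789719566282 F [ 0.8057  0.1586 -1.8637] M [-0.0087  0.0021 -0.0117]
down [ 0.0026  0.0017 -1.    ]
shift tool [ 0.0369 -0.0009 -0.0015]
rx -0.08549001024557867
[ 1.     -0.0008 -0.0031]
```

View pics/tray.png

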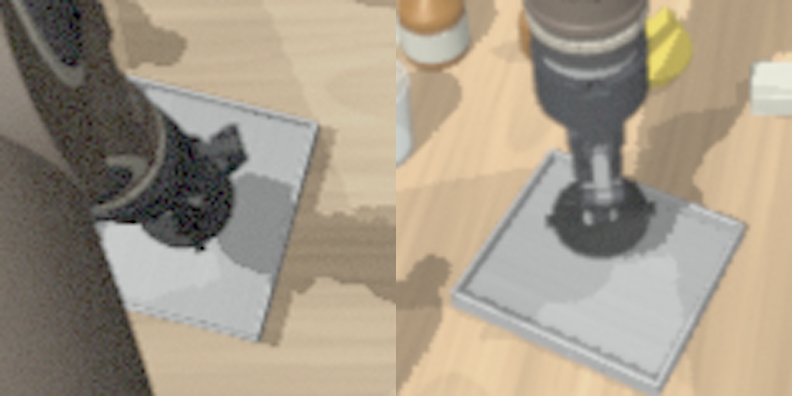

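The cap is above the tray's middle. Lower it gently.

>>> apply_moves --targets '[{"gripper":-1,"x":0.01,"y":-0.001,"z":-0.0015,"rx":0,"ry":0.15,"rz":0},{"gripper":-1,"x":0.008,"y":0,"z":0,"rx":0,"ry":0,"rz":0},{"gripper":-1,"x":0.006,"y":0,"z":0,"rx":0,"ry":0,"rz":0},{"gripper":-1,"x":0.004,"y":0,"z":0,"rx":0,"ry":0,"rz":0},{"gripper":-1,"x":0.003,"y":0,"z":0,"rx":0,"ry":0,"rz":0},{"gripper":-1,"x":0.002,"y":0,"z":0,"rx":0,"ry":0,"rz":0},{"gripper":-1,"x":0,"y":0,"z":0,"rx":0,"ry":0,"rz":0}]'

```text
clock: 18.58
eef_pos: [0.5408, 0.1985, 0.0385]
orientation: [-0.257, 1.55, 0.26]
contact_force: [0.2, -0.5, -1.1]
opening: 0.0127
```

```bash
python3 - <<'E'
from h import *
s,R=st((.539,.198,.033),109)
print(R.T@np.array([0,0,-1.]))
E
```

```text
t 18.575 pos [0.5408 0.1985 0.0385] yaw 108.90766881747425 q [ 0.3513  0.2838 -0.2744  1.0075  0.0008  0.0213] op 0.012690125202615718 F [ 0.1568 -0.5173 -1.1486] M [ 0.0007 -0.0473  0.0476]
down [ 0.0045  0.0025 -1.    ]
shift tool [ 0.0055  0.0001 -0.0018]
rx -0.09233118252575423
[ 1.     -0.0009 -0.0051]
```

>>> apply_moves --targets '[{"gripper":-1,"x":0.002,"y":0,"z":-0.001,"rx":0,"ry":0.3,"rz":0},{"gripper":-1,"x":0.0015,"y":0,"z":0,"rx":0,"ry":0,"rz":0},{"gripper":-1,"x":0.001,"y":0,"z":0,"rx":0,"ry":0,"rz":0},{"gripper":-1,"x":0.001,"y":0,"z":0,"rx":0,"ry":0,"rz":0}]'

```text
clock: 19.08
eef_pos: [0.5401, 0.1983, 0.0332]
orientation: [-0.258, 1.555, 0.26]
contact_force: [-3.5, 0.8, 6.9]
opening: 0.0125
```

```bash
python3 - <<'E'
from h import *
s,R=st((.539,.198,.033),109)
print(R.T@np.array([0,0,-1.]))
E
```

```text
t 19.075 pos [0.5401 0.1983 0.0332] yaw 108.90911756163203 q [ 0.3514  0.29   -0.2784  1.002   0.0011  0.0214] op 0.012494692219665609 F [-3.5417  0.8029  6.8639] M [-0.0937  0.4999 -0.0264]
down [ 0.0001  0.0012 -1.    ]
shift tool [ 0.0002  0.     -0.0012]
rx -0.09088243836797005
[ 1.     -0.0011 -0.0004]
```

Floor contact at TCP z 0.033, exactly as predicted. Release and retreat upward.

>>> apply_moves --targets '[{"gripper":-1,"x":0,"y":0,"z":0,"rx":0,"ry":0,"rz":0},{"gripper":-0.55,"x":0,"y":0,"z":0,"rx":0,"ry":0,"rz":0},{"gripper":-0.3,"x":0,"y":0,"z":0,"rx":0,"ry":0,"rz":0},{"gripper":0,"x":0,"y":0,"z":0,"rx":0,"ry":0,"rz":0},{"gripper":0,"x":0,"y":0,"z":0,"rx":0,"ry":0,"rz":0},{"gripper":0,"x":-0.005,"y":0,"z":0,"rx":0,"ry":0,"rz":0},{"gripper":0,"x":-0.015,"y":0,"z":0,"rx":0,"ry":0,"rz":0},{"gripper":0,"x":-0.03,"y":0,"z":0,"rx":0,"ry":0,"rz":0},{"gripper":0,"x":-0.03,"y":0,"z":0,"rx":0,"ry":0,"rz":0},{"gripper":0,"x":-0.03,"y":0,"z":0,"rx":0,"ry":0,"rz":0},{"gripper":0,"x":-0.03,"y":0,"z":0,"rx":0,"ry":0,"rz":0},{"gripper":0,"x":-0.03,"y":0,"z":0,"rx":0,"ry":0,"rz":0},{"gripper":0,"x":0,"y":0,"z":0,"rx":0,"ry":0,"rz":0}]' --squeeze 20

```text
clock: 20.7
eef_pos: [0.5406, 0.1983, 0.217]
orientation: [-0.257, 1.548, 0.261]
contact_force: [0.2, -0.0, 0.2]
opening: 0.0429
```

```bash
python3 - <<'E'
from h import *
st()
from workcell import env
f=lambda d,x,y:(255*(cv2.resize(d["color"][y:y+120,x:x+120],None,fx=3.3,fy=3.3,interpolation=cv2.INTER_CUBIC)/255.)**.55).astype(np.uint8)
v=env.snapshot("side");t=env.snapshot("top");pickle.dump(v,open("pics/sideE.pkl","wb"))
cv2.imwrite("pics/end.png",np.hstack([f(t,130,160),f(v,200,220)]))
E
```

```text
t 20.7 pos [0.5406 0.1983 0.217 ] yaw 108.91225599857718 q [0.351  0.2164 0.0375 1.3842 0.001  0.021 ] op 0.04292247137618392 F [ 0.1825 -0.0015  0.214 ] M [-0.0275 -0.0446  0.0195]
down [ 0.007   0.0036 -1.    ]
```

View pics/end.png

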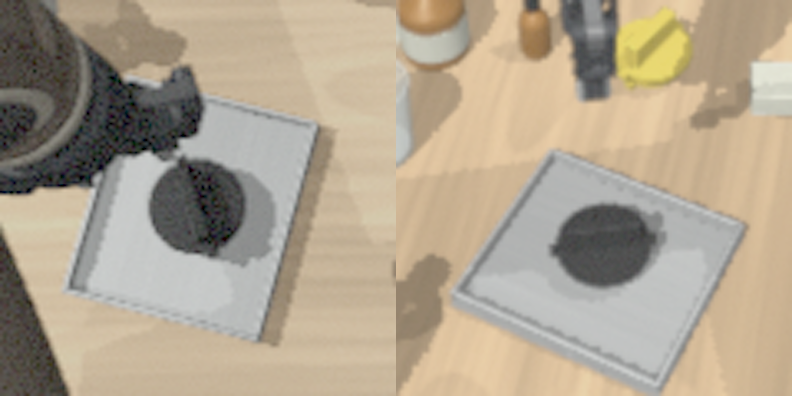

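The cap stands bar up at the tray's middle, at crop (198,207) in the top view and (605,245) in the side view. The gripper is clear and the wrist force is about 0.

```bash
python3 -c "
from workcell import env
print(env.finish_job())"
```

```text
the job is handed in; nothing more can be done
None
```

The pressure cap is off the tank and standing upright, plug down and bar up, near the middle of the steel tray. I handed the job in at about 20.7 s of the 67 s allowed; no verdict is reported.

- **First stop:** I turned the cap anticlockwise until the torque rose to 0.46–0.50 N·m, about 49° short of the release position by my estimate. It held there for about 0.4 s with the cap not pressed. The load on the teeth is my estimate from the torque, about 15 N against the 30 N limit; the contact force itself cannot be read.
- **Past the stop:** I backed off 3°, pressed the cap 4 to 5.4 mm and turned it under the teeth to the notches, with under 0.11 N·m of torque. The spring then pushed it up and it lifted straight out.
- **Setting down:** The cap met the tray floor at the expected height, with about 7 N on it, and I released it there.

**Last checks:** Both camera views show the cap near the middle of the tray and the gripper clear, with wrist force about 0.2 N. I did not measure the cap's final position or tilt, or the bystanders' positions. The arm only passed well above the bystanders, and those visible in the last picture looked undisturbed.

**Disagreements:**
- The two cameras differed by about 4 mm on the cap's starting position. The grip came out centred on the value I used.
- Fitting the cap's outline gave a starting angle 1 to 7° off the one I read from its ears. The bar fitted the jaws at the ear angle, so I kept that.

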